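# Clamp the dish carrier on the imaging stage

## Robot

A 6-joint arm with a two-finger parallel gripper is mounted at the origin on the work surface. World frame = base frame: x ahead of the robot, y to its left, z up, the work surface at z = 0. Lengths are in m, angles in rad, forces in N, time in s.
With the tool pointing down it reaches from about 0.4 to 0.925 m from the base axis. Payload 3.4 kg.
Tool frame: the origin (TCP) lies between the finger pads; the fingertips stand 17 mm ahead of it and the grasp point (between the pads) lies 2 mm behind it (robot.tcp_to_tips is the distance from the TCP to the fingertips, in m); z points along the fingers, x is the direction in which the jaws open and shut, and the axes are right-handed (so a half turn about z gives the same grasp; the last joint's range is limited). The gripper opens to 85 mm and grips with 20 to 120 N. Pads are 22 mm wide; open, the fingers measure 114 mm over their backs; the gripper's body (76 mm by 85 mm) begins 54 mm behind the grasp point. The pads swing forward as they close: fully open they stand 13 mm farther back than shut.
Start: joints at [-1.214, 0.307, 1.506, -0, 1.328, -0.073], TCP at [0.24, -0.523, 0.248] pointing down, gripper open.
Joint ranges: [-3.12, 3.12], [-1.05, 2.28], [0.14, 2.33], [-1.42, 4.57], [0.1, 2.73], [-2.68, 2.68]. Speed limits (rad/s): [2.57, 2.57, 3.14, 3.14, 3.14, 3.14].

## Interface

Orientations are given as a unit quaternion [x, y, z, w].
In Python, from cell import readout, get_image, calibration, order, boxes_of, cut_out, landmark_of, robot gives the robot as it stands. The module is installed in compiled form; this text tells all that it offers.
- The arm moves only by the tool move_arm, never from a script. Its argument "series" is one flat list of numbers, 7 for each row, row after row: the shift along the tool's x, y, z in cm, then the turn, a rotation vector about the tool's x, y, z in rad, then the gripper command: -1 is shut, 1 is fully open, values between are in proportion. In form: [dx, dy, dz, ax, ay, az, claw, dx, dy, dz, ax, ay, az, claw, ...]. A call has 1 to 5 rows; each row shifts and turns the commanded pose from where the row before left it, along the tool's axes as they then stand; what a row does not reach is not made up. A row lasts 1/12 s, in which the tool goes at most 41.7 mm and 7.16 degrees, less where a joint would pass 70% of its speed; a pose out of reach is approached as far as the arm can. A call is refused whole if a number of a shift passes 4.17 or a number of a turn 0.125, either way. A call with a gripper value outside its range is refused whole. The fingers move at their own pace and stop on an object; "newtons" is the grip in N (left out, the last holds). Time passes only in rows, so rows that do not move let the fingers close. It gives the time, the measured TCP pose, the force and the opening at its end, in the units of the state.
- readout.state(): the state, without advancing time (a new reading comes with each control period).
- get_image(name): name is "side" or "top" or "wrist"; returns the picture (384x512x3 uint8, blue, green, red); there is no depth.
- calibration(name): a dict with "intrinsics" (3x3 intrinsics, pixels), "camera_from_world" (4x4, takes a point from world to camera coordinates); the wrist camera has in their place "T_tool_cam" (4x4, takes a point from camera to tool coordinates, whose origin is the TCP and whose axes are the tool frame's). Camera axes: x right, y up, looking along -z (the intrinsics and any distortion apply to the point x, -y, -z); pixel columns grow to the right and rows downward; lengths in m; the calibration is good to about 2 mm. A picture is of the moment at which its call begins: read the wrist's pose just before it. calibration takes no time and is no camera call.
- order.close_job(): hands the job in, once; it reports no verdict.
Trained networks look in the newest picture that a camera, given by its name, has taken for a name from the list of things; names that differ only in an ending like _2 or _b are one class to them, and where a whole thing is asked for, a point or a joint stands for the part that bears it (a point fixed in the world has none). Each returns a list of dicts, best first, with "p" (0 to 1); they miss things now and then, are a little off and sometimes report something else, mostly with a low value. They report only what shows in the picture. A call takes as long as a camera call. They do not tell look-alikes from the thing itself.
- boxes_of(camera, label): "location" ([x, y, z] in m, in world coordinates, good to about 4 mm: the middle of the surface that is visible of it).
- cut_out(camera, label): "mask" (384x512 bool, what is visible of it).
- landmark_of(camera, label): "location" ([x, y, z] in m, in world coordinates, good to about 4 mm: a listed point, or the origin of a listed thing).
The state is a dict: "time_s": time; "qpos": joint angles; "dq": joint speeds; "tau": joint torques, N m; "tool_pos": TCP position; "tool_rot": TCP orientation; "contact_force": force on the tool from outside, world axes, zero at the start; "ft_torque": the same for the moment, N m; "grip_width": finger opening in m.
Only numpy, scipy, OpenCV 4.12 (cv2) and the standard library are available. Lean on these libraries where they do the work, as an engineer would, in place of code of your own. Each camera call takes 0.05 s, during which the arm holds its last target.

## Task

The blue carrier with the four small dishes has been left part-way out of the aluminium imaging stage: push it with the fingertips along its guide rails until it is fully home against both brass end stops. Then push the toggle clamp's red lever over and down, past its dead point, until it snaps into lock with the rubber foot pressing on the carrier. Only push: do not pick up the carrier or anything else, and leave the glassware and tools around it where they are.

Things in the scene. Friction and masses are not known exactly. Their poses are not given: they have to be found in the camera images.
- stage: aluminium imaging stage, fixed: base plate x -80..60, y -78..150, z 0..12 mm. Origin on the bench top, under the middle of the carrier's home place; x axis = the way the carrier slides home, y axis towards the clamp, z up. Two dark guide rails along x at y = +/-65 mm, 9 mm above the plate, leave the carrier 1 mm of play each side
- end_stops (a point): point midway between the two brass end stops, in the plane of their faces, at x 45, y 0, z 18 mm of the stage. The stops are 22 mm wide, at y = +/-36 mm, 14 mm above the plate; axes as the stage's. The carrier's far edge meets them when home
- carrier: loose blue plate between the rails, 90 (x) x 120 (y) x 12 mm, about 0.45 kg, with four whitish clear lidded dishes 38 mm across standing 4 mm above it. Origin at the centre of its underside. Home is x 0, y 0, z 12 mm of the stage, axes alike; it starts 16 to 40 mm short of home (x negative). It slides with 2 to 5 N
- push_lip (a point): middle of the front face of the carrier's upright push lip, 14 mm above the carrier's underside (26 mm above the bench); moves with the carrier. The lip is the carrier's -x edge: 50 mm wide (y), 4 mm thick, its top 10 mm above this point, its foot 14 mm below. Home when this point is at x -45 mm of the stage
- clamp_base (a point): centre of the toggle clamp's foot on its riser, at x 15, y 111, z 24 mm of the stage; axes as the stage's. The clamp is 46 mm wide (x) and all its parts swing in the upright plane x = 15 mm of the stage. Its swung-up pressing arm, between lever and carrier, reaches up to z 95 mm at the start
- lever (a joint): angle between red lever and pressing arm (rad), grows as the lever is pushed over. Start -0.15..0.3 (lever up, foot raised); foot meets the carrier at about 1.8; dead point about 2.1; locked on its hard stop 2.26. Until the foot meets, it moves with 1 to 2 N and stays where left; then it takes up to 5 N at its end, and past the dead point it springs onto the stop by itself
- lever_end (a point): centre of the free end of the lever's red grip (18 mm wide along the stage's x, 13 mm thick, 93 mm long). Start: y 150..178, z 160..169 mm of the stage; push it towards +y of the stage, then down, until it lies level at x 15, y 223, z 55 mm, locked. Push the side that faces the carrier; that side is its top when locked
- lever_root (a point): point on the centre line of the red grip, 86 mm from lever_end, at the grip's end near the pivots. At the start about y 131..139, z 84 mm of the stage; locked y 137, z 55 mm
- clamp_foot: round black rubber foot, 17 mm across, on the sprung spindle of the pressing arm; origin at the centre of its pressing face. Locked, it presses with about 20 N on the carrier's steel wear plate, at x 15, y 45, z 24 mm of the stage; at the start it is raised some 45 mm
- medium_bottle: amber glass medium bottle with a blue cap, 56 mm across, 115 mm tall, standing near the stage on its side away from the clamp; origin at the centre of its underside
- beaker: clear glass beaker, 62 mm across, 75 mm tall, standing beyond the clamp's lever; origin at the centre of its underside
- spare_dish: small whitish clear lidded dish, 38 mm across, 12 mm tall, lying on the bench on the near side of the clamp's lever; origin at the centre of its underside
- dish_stack: stack of four whitish clear 90 mm petri dishes, 58 mm tall; origin at the centre of its underside
- tube_rack: orange tube rack with small capped tubes, 56 x 126 mm, 45 mm tall; origin at the centre of its underside
- wash_bottle: white squeeze bottle with a red cap and bent spout, 60 mm across, 160 mm tall; origin at the centre of its underside
- forceps: steel forceps lying flat, 120 mm long, 7 mm tall; origin under the middle
There are look-alikes about, which are no part of the job. There is more than one size of the carrier; the one meant has the size given above.

How it is judged:
On the way, in this order (a step that is already met when the one before it is completed fails the run):
1. the carrier is pushed fully home against the end stops (x of carrier in the frame of stage between -0.0025 and 0.003 m), for 0.2 s.
2. the lever is past its dead point and locked, the foot pressing on the carrier (value of joint lever above 2.2 rad and contact force between clamp_foot and carrier above 8 N), for 0.3 s.
At the end, for the whole second after the job is handed in: The carrier lies flat between the rails within 2.5 mm of touching the end stops and at rest, the lever is locked past its dead point (joint above 2.20 rad, at rest) and the rubber foot presses on the carrier with more than 8 N (all of step 1 and all of step 2 and y of carrier in the frame of stage between -0.004 and 0.004 m and z of carrier in the frame of stage below 0.015 m and angle between the x axis of carrier and the x axis of stage, either way round below 0.04 rad and linear speed of carrier below 0.01 m/s and velocity of joint lever below 0.1 rad/s).
It fails at once if the carrier is lifted off the stage (more than 8 mm) or tipped (more than about 9 degrees) (z of carrier in the frame of stage above 0.02 m or angle between carrier's own z axis and vertical above 0.15 rad).
It fails at once if a bystander is moved more than 20 mm (distance of any of medium_bottle, beaker, spare_dish, dish_stack, tube_rack, wash_bottle, forceps from where it was at the start of the episode above 0.02 m).
It also fails if it takes over 51 s, if anything falls off the work surface, if the arm or the gripper's body presses on something with over 40 N, if the wrist force passes 120 N, or if a joint passes its speed limit or range.

## Working session

There is one attempt and no reset: what is moved stays moved. The work goes in short steps, Python scripts to look and compute and a tool call to move; the robot and the scene stay as the last step left them, time stands still between calls to the robot, and variables do not carry over. Pictures are saved under pics/ and viewed, and the job is handed in when it is done.

Besides the shell and the picture viewer there is one more tool, called in YAML: its name, and indented under it one key for each argument. move_arm: Moves the arm, as the interface text tells. Its arguments: {"type":"object","properties":{"series":{"type":"array","items":{"type":"number"}},"newtons":{"type":"number"}},"required":["series"]}

```bash
mkdir -p pics
python3 - <<'E'
from cell import *
import cv2
print(readout.state())
for n in ["side","top","wrist"]:
    cv2.imwrite(f"pics/{n}0.png",get_image(n))
    c=calibration(n); print(n,{k:v.round(4).tolist() if hasattr(v,'round') else v for k,v in c.items()})
E
```

```text
{'time_s': 0.0, 'qpos': array([-1.21447147e+00,  3.07572136e-01,  1.50769131e+00, -5.30866131e-05,
        1.32839443e+00, -7.34858185e-02]), 'dq': array([ 1.01826085e-04, -1.00509959e-05, -7.59202140e-05,  9.90908886e-04,
        2.67884874e-04, -1.14794785e-03]), 'tau': array([-8.74665948e-04, -4.57556570e+01, -2.51916808e+01, -9.93012009e-05,
        1.30849052e-02, -7.38531071e-06]), 'tool_pos': array([ 0.23933482, -0.52208266,  0.24737474]), 'tool_rot': array([ 8.41637935e-01, -5.40041221e-01, -8.41256168e-04, -5.99357638e-04]), 'contact_force': array([-0.54581297,  0.65505743,  0.08984602]), 'ft_torque': array([0.02468323, 0.05407617, 0.00199191]), 'grip_width': 0.08554975555444395}
side {'intrinsics': [[395.0653, 0.0, 255.0351], [0.0, 395.0653, 192.7187], [0.0, 0.0, 1.0]], 'camera_from_world': [[-0.7507, -0.6603, -0.0195, 0.3494], [0.3417, -0.4134, 0.844, -0.2947], [-0.5654, 0.6269, 0.536, -0.9245], [0.0, 0.0, 0.0, 1.0]]}
top {'intrinsics': [[462.6052, 0.0, 253.1883], [0.0, 462.6052, 190.5793], [0.0, 0.0, 1.0]], 'camera_from_world': [[-0.0047, -1.0, -0.002, -0.0412], [0.9841, -0.005, 0.1775, -0.5029], [-0.1775, -0.0012, 0.9841, -1.5048], [0.0, 0.0, 0.0, 1.0]]}
wrist {'intrinsics': [[343.9044, 0.0, 257.683], [0.0, 343.9044, 192.5135], [0.0, 0.0, 1.0]], 'T_tool_cam': [[1.0, 0.0008, 0.0002, 0.0006], [0.0008, -0.959, -0.2833, -0.0725], [-0.0, 0.2833, -0.959, -0.1263], [0.0, 0.0, 0.0, 1.0]]}
```

View pics/side0.png

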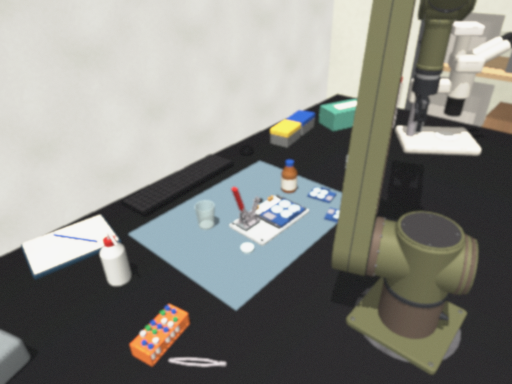

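View pics/top0.png

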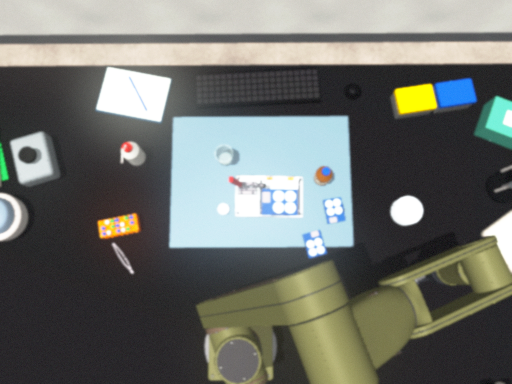

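Run:
```python
from cell import *
for n in ["top","side"]:
    get_image(n)
    for l in ["stage","end_stops","carrier","push_lip","clamp_base","lever_end","lever_root","clamp_foot","medium_bottle","beaker","spare_dish","dish_stack","tube_rack","wash_bottle","forceps"]:
        try: print(n,l,[(d['location'].round(3).tolist(),round(float(d['p']),2)) for d in landmark_of(n,l)][:3])
        except Exception as e: print(n,l,e)
print(readout.state()['time_s'])
```

```text
top stage 'list' object has no attribute 'round'
top end_stops 'list' object has no attribute 'round'
top carrier 'list' object has no attribute 'round'
top push_lip 'list' object has no attribute 'round'
top clamp_base 'list' object has no attribute 'round'
top lever_end 'list' object has no attribute 'round'
top lever_root 'list' object has no attribute 'round'
top clamp_foot 'list' object has no attribute 'round'
top medium_bottle 'list' object has no attribute 'round'
top beaker 'list' object has no attribute 'round'
top spare_dish 'list' object has no attribute 'round'
top dish_stack 'list' object has no attribute 'round'
top tube_rack 'list' object has no attribute 'round'
top wash_bottle 'list' object has no attribute 'round'
top forceps 'list' object has no attribute 'round'
side stage 'list' object has no attribute 'round'
side end_stops 'list' object has no attribute 'round'
side carrier 'list' object has no attribute 'round'
side push_lip 'list' object has no attribute 'round'
side clamp_base 'list' object has no attribute 'round'
side lever_end 'list' object has no attribute 'round'
side lever_root 'list' object has no attribute 'round'
side clamp_foot []
side medium_bottle 'list' object has no attribute 'round'
side beaker 'list' object has no attribute 'round'
side spare_dish 'list' object has no attribute 'round'
side dish_stack []
side tube_rack 'list' object has no attribute 'round'
side wash_bottle 'list' object has no attribute 'round'
side forceps 'list' object has no attribute 'round'
1.75
```

The top view shows the stage at about (268,197). Its carrier with dishes is at about (282,202), the red lever end at (232,181), the beaker at (224,155), the spare dish at (223,209) and the bottle at (324,175). The small blue four-dish plates at (334,210) and (315,243) are loose look-alikes.

Run:
```python
from cell import *
import numpy as np, cv2
for n in ["top"]:
    im=get_image(n)
    cv2.imwrite("pics/topcrop.png",cv2.resize(im[130:270,190:370],None,fx=4,fy=4,interpolation=cv2.INTER_CUBIC))
    for l in ["stage","end_stops","carrier","push_lip","clamp_base","lever_end","lever_root","beaker","spare_dish","medium_bottle"]:
        print(n,l,[(np.round(d['location'],3).tolist(),round(float(d['p']),2)) for d in landmark_of(n,l)][:3])
print(readout.state()['time_s'])
```

```text
top stage [([0.502, -0.134, -0.002], 0.64), ([0.558, -0.276, -0.002], 0.36)]
top end_stops [([0.544, -0.138, 0.016], 0.83), ([0.448, 0.057, 0.001], 0.68)]
top carrier [([0.635, 0.364, -0.002], 0.74), ([0.33, -0.248, 0.002], 0.7), ([0.471, -0.132, 0.008], 0.64)]
top push_lip [([0.324, -0.219, 0.014], 0.95), ([0.429, -0.134, 0.024], 0.73), ([0.448, -0.351, 0.009], 0.67)]
top clamp_base [([0.514, -0.02, 0.023], 0.93)]
top lever_end [([0.52, 0.029, 0.164], 0.59)]
top lever_root [([0.516, 0.004, 0.086], 0.71), ([0.393, 0.405, 0.001], 0.53), ([0.637, 0.364, -0.001], 0.37)]
top beaker [([0.626, 0.05, -0.0], 0.8)]
top spare_dish [([0.468, -0.134, 0.007], 0.65), ([0.45, 0.056, 0.002], 0.41)]
top medium_bottle [([0.559, -0.277, -0.002], 0.66)]
2.3
```

View pics/topcrop.png

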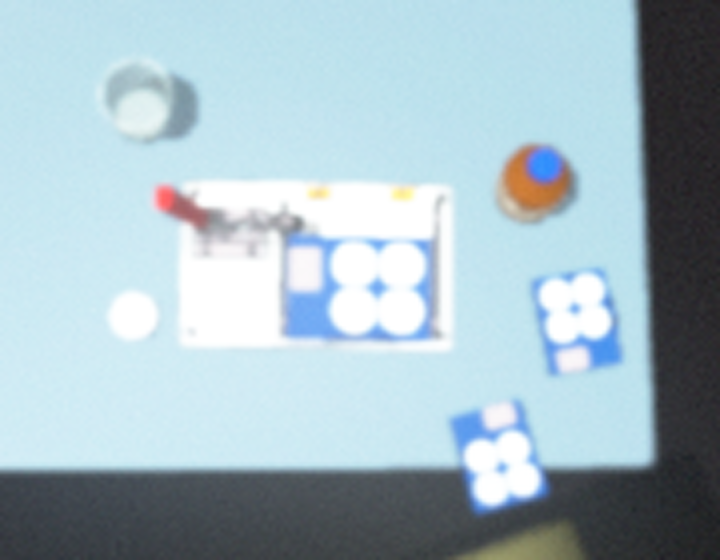

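move_arm:
  series: [0, 0, 0, 0, 0, 0.1075, -1, 0, 0, 0, 0, 0, 0.1075, -1, 0, 0, 0, 0, 0, 0.1075, -1, 0, 0, 0, 0, 0, 0.1075, -1, -2, -1, 0, 0, 0, 0, -1]
  newtons: 40

```text
time_s: 2.72
tool_pos: [0.2487, -0.506, 0.2483]
tool_rot: [-0.705, 0.71, -0.001, -0.001]
contact_force: [1.3, -1.0, -0.1]
grip_width: 0.0255
```

move_arm:
  series: [-3.7, -1.5, 0, 0, 0, 0, -1, -3.7, -1.5, 0, 0, 0, 0, -1, -3.7, -1.5, 0, 0, 0, 0, -1, -3.7, -1.5, 0, 0, 0, 0, -1, -3.7, -1.5, 0, 0, 0, 0, -1]

```text
time_s: 3.13
tool_pos: [0.3249, -0.3161, 0.2484]
tool_rot: [-0.707, 0.707, -0.0, 0.0]
contact_force: [0.4, -0.1, 0.1]
grip_width: -0.0005
```

move_arm:
  series: [-3.7, -1.5, 0, 0, 0, 0, -1, -3.7, -1.5, 0, 0, 0, 0, -1, -3.7, -1.5, 0, 0, 0, 0, -1, -3.7, -1.5, 0, 0, 0, 0, -1, 0, 0, 0, 0, 0, 0, -1]

```text
time_s: 3.55
tool_pos: [0.3862, -0.1634, 0.2485]
tool_rot: [0.709, -0.705, -0.001, -0.002]
contact_force: [-1.2, -0.6, -0.7]
grip_width: 0.0001
```

Run:
```python
from cell import *
import numpy as np, cv2
im=get_image("wrist"); cv2.imwrite("pics/w1.png",im)
for l in ["stage","end_stops","carrier","push_lip","clamp_base","lever_end","lever_root","clamp_foot","spare_dish"]:
    print(l,[(np.round(d['location'],3).tolist(),round(float(d['p']),2)) for d in landmark_of("wrist",l)][:3])
s=readout.state(); print(s['time_s'],s['tool_pos'],s['tool_rot'])
```

```text
stage [([0.52, -0.001, 0.083], 0.36)]
end_stops []
carrier [([0.332, -0.25, -0.002], 0.74), ([0.44, -0.319, -0.005], 0.72), ([0.47, -0.129, 0.01], 0.65)]
push_lip [([0.424, -0.133, 0.025], 0.88), ([0.451, -0.346, 0.006], 0.86), ([0.323, -0.218, 0.01], 0.78)]
clamp_base [([0.516, -0.025, 0.029], 0.82)]
lever_end []
lever_root [([0.517, 0.0, 0.085], 0.64)]
clamp_foot [([0.518, -0.082, 0.068], 0.88)]
spare_dish [([0.45, 0.062, -0.001], 0.89)]
4.05 [ 0.38430947 -0.17086894  0.24823626] [-7.06181593e-01  7.08030755e-01  5.48018130e-05 -7.26991970e-05]
```

View pics/w1.png

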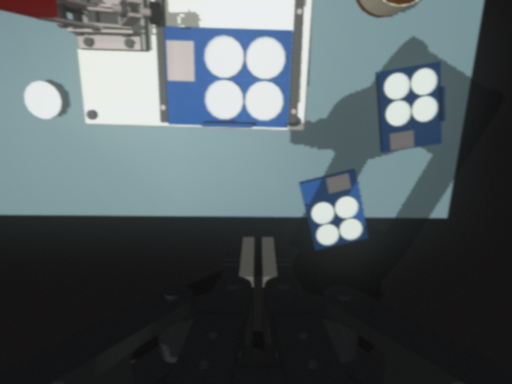

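move_arm:
  series: [-3.7, -1.3, 0, 0, 0, 0, -1, 0, 0, 4, 0, 0, 0, -1, 0, 0, 4, 0, 0, 0, -1, 0, 0, 4, 0, 0, 0, -1, 0, 0, 4, 0, 0, 0, -1]

```text
time_s: 4.47
tool_pos: [0.3981, -0.1333, 0.0874]
tool_rot: [-0.707, 0.707, -0.001, 0.0]
contact_force: [0.7, -0.0, -0.4]
grip_width: 0.0002
```

move_arm:
  series: [0, 0, 2, 0, 0, 0, -1, 0, 0, 2, 0, 0, 0, -1, 0, 0, 0.9, 0, 0, 0, -1, 0, 0, 0, 0, 0, 0, -1, 0, 0, 0, 0, 0, 0, -1]

```text
time_s: 4.88
tool_pos: [0.3974, -0.1332, 0.0389]
tool_rot: [-0.707, 0.708, 0.001, -0.0]
contact_force: [0.1, -0.7, 0.6]
grip_width: 0.0001
```

```bash
cat > k.py <<'E'
from cell import *
import numpy as np, cv2
def look(name,fn):
    im=get_image(name); cv2.imwrite(fn,cv2.resize(im,None,fx=1.5,fy=1.5)); return im
def lm(cam,*ls):
    for l in ls: print(cam,l,[(np.round(d['location'],3).tolist(),round(float(d['p']),2)) for d in landmark_of(cam,l)][:3])
def st():
    s=readout.state(); print(s['time_s'],s['tool_pos'].round(4),s['contact_force'].round(1))
E
python3 -c "
from k import *
st();look('wrist','pics/w2.png');lm('wrist','push_lip','carrier')"
```

```text
4.8833 [ 0.3974 -0.1332  0.0389] [ 0.1 -0.7  0.6]
wrist push_lip [([0.422, -0.134, 0.027], 0.92)]
wrist carrier [([0.471, -0.129, 0.011], 0.77), ([0.331, -0.252, -0.002], 0.69)]
```

View pics/w2.png

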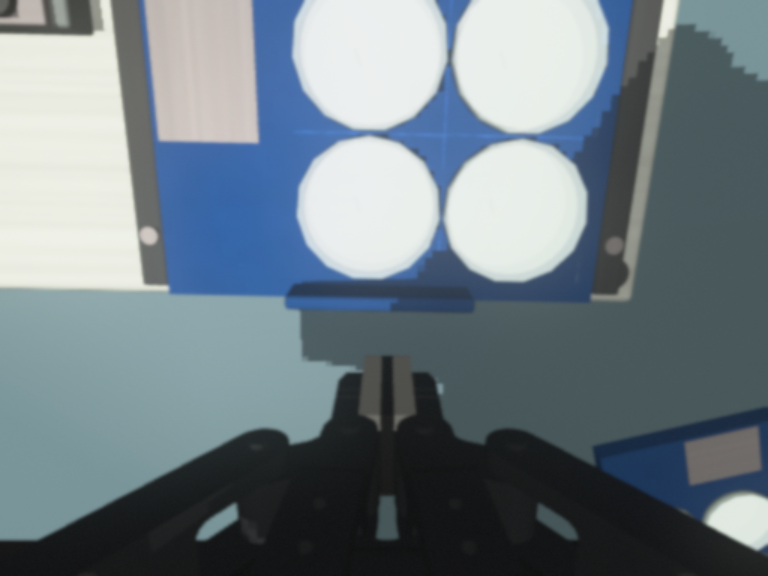

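move_arm:
  series: [0, -0.8, 0, 0, 0, 0, -1, 0, -0.6, 0, 0, 0, 0, -1, 0, -0.6, 0, 0, 0, 0, -1, 0, -0.6, 0, 0, 0, 0, -1, 0, -0.6, 0, 0, 0, 0, -1]

```text
time_s: 5.45
tool_pos: [0.4294, -0.1325, 0.0394]
tool_rot: [0.707, -0.707, -0.001, 0.0]
contact_force: [-4.0, -1.1, 2.4]
grip_width: 0.0001
```

move_arm:
  series: [0, -0.4, 0, 0, 0, 0, -1, 0, -0.3, 0, 0, 0, 0, -1, 0, -0.2, 0, 0, 0, 0, -1, 0, 0, 0, 0, 0, 0, -1]

```text
time_s: 5.78
tool_pos: [0.4392, -0.1327, 0.0392]
tool_rot: [-0.707, 0.707, -0.0, 0.0]
contact_force: [-1.8, 1.1, 0.2]
grip_width: -0.0001
```

```bash
python3 -c "
from k import *
st();look('wrist','pics/w3.png');lm('wrist','push_lip','carrier');lm('top','end_stops')"
```

```text
5.7833 [ 0.4392 -0.1327  0.0392] [-1.8  1.1  0.2]
wrist push_lip [([0.449, -0.131, 0.027], 0.6)]
wrist carrier [([0.497, -0.128, 0.01], 0.56)]
top end_stops [([0.544, -0.138, 0.016], 0.83), ([0.448, 0.057, 0.001], 0.68)]
```

View pics/w3.png

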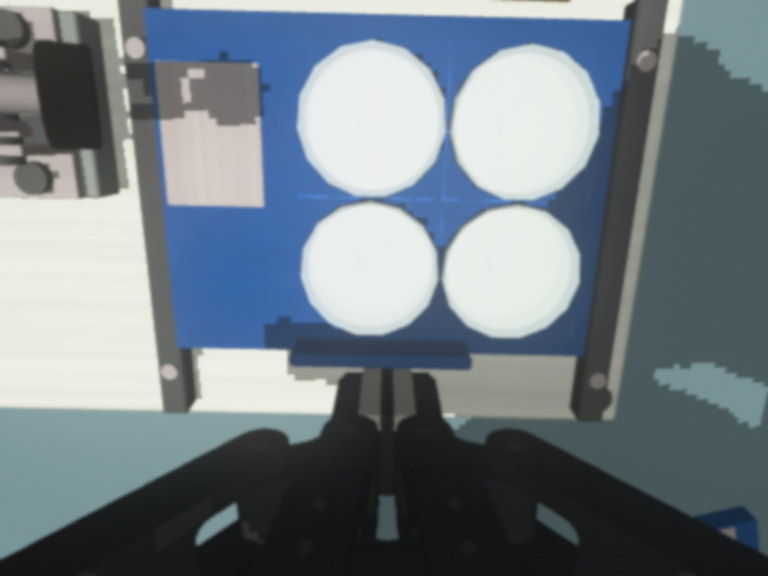

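The carrier has moved with the fingers at (388,375) against the lip at (380,358). One brass stop is just visible at (530,0), and a gap of several mm remains.

move_arm:
  series: [0, -0.3, 0, 0, 0, 0, -1, 0, -0.2, 0, 0, 0, 0, -1, 0, 0, 0, 0, 0, 0, -1]

```text
time_s: 6.23
tool_pos: [0.4442, -0.1329, 0.0393]
tool_rot: [-0.707, 0.707, -0.0, 0.0]
contact_force: [-0.5, -0.6, -0.8]
grip_width: 0.0003
```

move_arm:
  series: [0, -0.2, 0, 0, 0, 0, -1, 0, -0.1, 0, 0, 0, 0, -1, 0, 0, 0, 0, 0, 0, -1]

```text
time_s: 6.48
tool_pos: [0.4454, -0.1326, 0.0392]
tool_rot: [0.707, -0.707, -0.001, 0.001]
contact_force: [-4.9, -1.8, 2.2]
grip_width: 0.0001
```

move_arm:
  series: [0, -0.2, 0, 0, 0, 0, -1, 0, 0, 0, 0, 0, 0, -1]

```text
time_s: 6.65
tool_pos: [0.4455, -0.1323, 0.0389]
tool_rot: [0.707, -0.707, -0.003, 0.002]
contact_force: [-7.6, -2.3, 4.4]
grip_width: -0.0001
```

move_arm:
  series: [0, -0.3, 0, 0, 0, 0, -1, 0, 0, 0, 0, 0, 0, -1, 0, 0, 0, 0, 0, 0, -1]

```text
time_s: 6.9
tool_pos: [0.4456, -0.1319, 0.0386]
tool_rot: [0.708, -0.707, -0.005, 0.003]
contact_force: [-12.8, -4.9, 8.0]
grip_width: -0.0003
```

```bash
python3 -c "
from k import *
st();look('wrist','pics/w4.png');lm('wrist','push_lip','carrier','end_stops')"
```

```text
6.9 [ 0.4456 -0.1319  0.0386] [-12.8  -4.9   8. ]
wrist push_lip [([0.452, -0.13, 0.025], 0.92)]
wrist carrier [([0.503, -0.131, 0.008], 0.8)]
wrist end_stops [([0.546, -0.136, 0.018], 0.63), ([0.45, -0.132, 0.027], 0.58)]
```

View pics/w4.png

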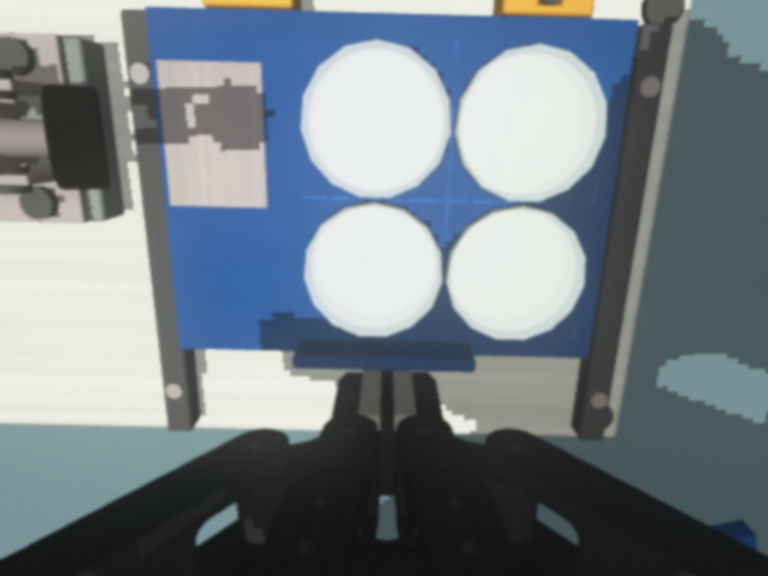

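The carrier is touching both brass stops at (250,5) and (547,10), the force has risen to 13 N and the motion has stalled. Next I back off, rise and go to the lever.

move_arm:
  series: [0, 1, 0, 0, 0, 0, -1, 0, 1, 0, 0, 0, 0, -1, 0, 0, -4, 0, 0, 0, -1, 0, 0, -4, 0, 0, 0, -1, 0, 0, -4, 0, 0, 0, -1]

```text
time_s: 7.52
tool_pos: [0.4314, -0.1326, 0.1602]
tool_rot: [-0.707, 0.707, 0.0, 0.0]
contact_force: [0.9, 0.6, 0.2]
grip_width: -0.0003
```

move_arm:
  series: [0, 0, -4, 0, 0, 0, -1, 0, -2.5, -2, 0, 0, 0, -1, -2, -3, 0, 0, 0, 0, -1, -3, -3, 0, 0, 0, 0, -1, -3, 0, 0, 0, 0, 0, -1]

```text
time_s: 7.93
tool_pos: [0.5238, -0.0533, 0.2212]
tool_rot: [-0.706, 0.708, -0.004, 0.004]
contact_force: [1.0, 0.5, -0.1]
grip_width: -0.0001
```

```bash
python3 -c "
from k import *
st();look('wrist','pics/w5.png');lm('wrist','carrier','lever_end','lever_root','clamp_foot','push_lip');look('side','pics/s5.png');lm('side','lever_end','lever_root');st();look('top','pics/t5.png');lm('top','lever_end','lever_root')"
```

```text
7.9333 [ 0.5238 -0.0533  0.2212] [ 1.   0.5 -0.1]
wrist carrier [([0.44, -0.313, -0.005], 0.86), ([0.501, -0.129, 0.007], 0.85), ([0.331, -0.25, 0.001], 0.71)]
wrist lever_end [([0.518, 0.028, 0.165], 0.61)]
wrist lever_root [([0.522, -0.0, 0.085], 0.94)]
wrist clamp_foot [([0.519, -0.082, 0.069], 0.79), ([0.518, 0.024, 0.166], 0.2)]
wrist push_lip [([0.456, -0.134, 0.032], 0.67)]
side lever_end [([0.518, 0.029, 0.168], 0.79)]
side lever_root [([0.522, -0.0, 0.088], 0.68)]
8.3833 [ 0.5158 -0.0543  0.2193] [0.  0.6 0.7]
top lever_end [([0.518, 0.031, 0.164], 0.42), ([0.459, -0.135, 0.024], 0.36), ([0.545, -0.133, 0.016], 0.16)]
top lever_root [([0.517, 0.005, 0.086], 0.62)]
```

View pics/w5.png

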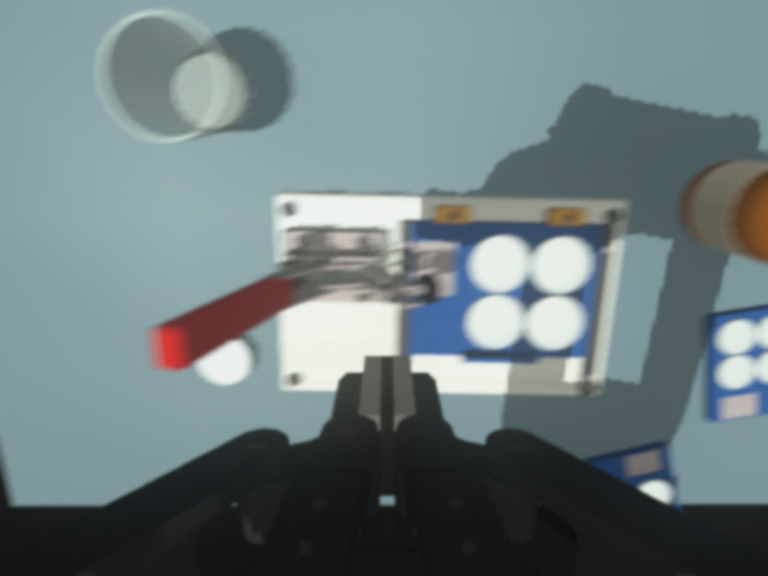

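View pics/s5.png

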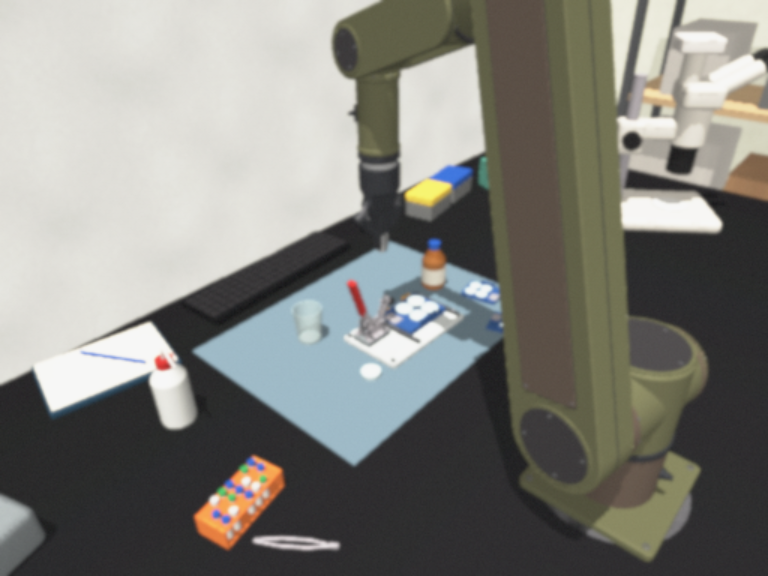

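The wrist, side and top views agree on the lever end: about (0.518, 0.029, 0.165), seen at (170,347) in the wrist view. I lower the tips beside the lever's carrier-facing side.

move_arm:
  series: [0, -0.3, -0.5, 0, 0, 0, -1, 0, 0, 3, 0, 0, 0, -1, 0, 0, 2.8, 0, 0, 0, -1, -2, 0, 0, 0, 0, 0, -1, -1.4, 0, 0, 0, 0, 0, -1]

```text
time_s: 8.95
tool_pos: [0.518, -0.0191, 0.1647]
tool_rot: [-0.706, 0.708, 0.002, -0.001]
contact_force: [0.1, 0.3, 0.2]
grip_width: -0.0002
```

move_arm:
  series: [0, 0, 0, 0, 0, 0, -1]

```text
time_s: 9.03
tool_pos: [0.519, -0.0177, 0.1659]
tool_rot: [0.707, -0.707, -0.001, -0.0]
contact_force: [-0.1, 1.0, 0.6]
grip_width: 0.0003
```

```bash
python3 -c "
from k import *
st();look('wrist','pics/w6.png');print(readout.state()['tool_rot'])"
```

```text
9.0333 [ 0.519  -0.0177  0.1659] [-0.1  1.   0.6]
[ 7.07553271e-01 -7.06660009e-01 -2.18724596e-05 -7.67408764e-06]
```

View pics/w6.png

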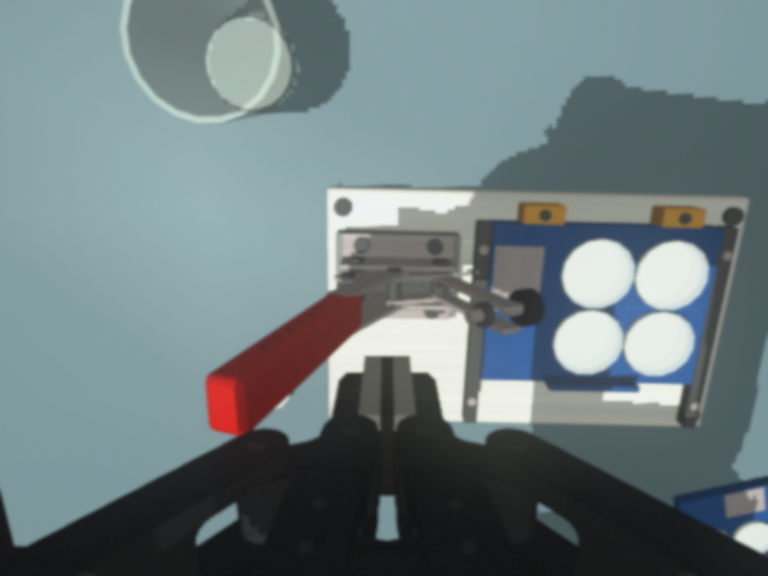

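The lever end is at (230,405) and the fingertips at (388,375), so the tips are on the carrier side of the lever. I start pushing.

move_arm:
  series: [-1, 0, 0, 0, 0, 0, -1, -0.8, 0, 0, 0, 0, 0, -1, -0.6, 0, 0.2, 0, 0, 0, -1, -0.6, 0, 0.3, 0, 0, 0, -1, -0.6, 0, 0.4, 0, 0, 0, -1]

```text
time_s: 9.5
tool_pos: [0.5196, 0.017, 0.1576]
tool_rot: [-0.707, 0.707, -0.001, 0.0]
contact_force: [0.8, -1.2, 0.8]
grip_width: 0.0001
```

```bash
python3 -c "
from k import *
st();look('wrist','pics/w7.png');lm('wrist','lever_end','lever_root')"
```

```text
9.5 [0.5196 0.017  0.1576] [ 0.8 -1.2  0.8]
wrist lever_end [([0.52, 0.041, 0.158], 0.72), ([0.629, 0.054, 0.001], 0.43)]
wrist lever_root [([0.522, 0.005, 0.084], 0.86)]
```

View pics/w7.png

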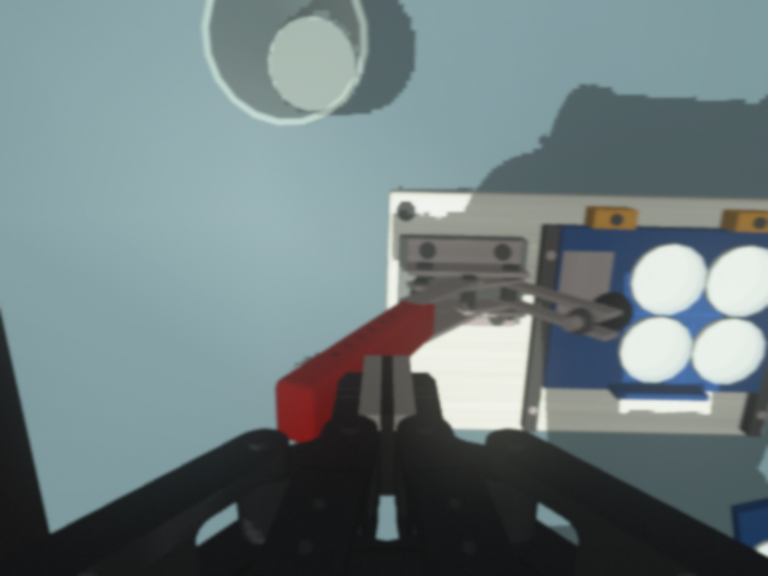

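The lever moves with the tips: its end is now at (300,400) and the tips rest against it. I follow the arc.

move_arm:
  series: [-0.6, 0, 0.4, 0, 0, 0, -1, -0.5, 0, 0.4, 0, 0, 0, -1, -0.5, 0, 0.4, 0, 0, 0, -1, -0.4, 0, 0.4, 0, 0, 0, -1, -0.4, 0, 0.5, 0, 0, 0, -1]

```text
time_s: 10.07
tool_pos: [0.5193, 0.0408, 0.1359]
tool_rot: [0.707, -0.707, 0.0, 0.0]
contact_force: [0.1, -1.7, 1.5]
grip_width: -0.0003
```

move_arm:
  series: [-0.4, 0, 0.5, 0, 0, 0, -1, -0.3, 0, 0.5, 0, 0, 0, -1, -0.3, 0, 0.5, 0, 0, 0, -1, -0.2, 0, 0.5, 0, 0, 0, -1, 0, 0, 0, 0, 0, 0, -1]

```text
time_s: 10.48
tool_pos: [0.5188, 0.0526, 0.1154]
tool_rot: [0.707, -0.707, -0.0, 0.001]
contact_force: [-0.9, -3.4, 3.5]
grip_width: 0.0
```

```bash
python3 -c "
from k import *
st();look('wrist','pics/w8.png');lm('wrist','lever_end','lever_root')"
```

```text
10.4833 [0.5188 0.0526 0.1154] [-0.9 -3.4  3.5]
wrist lever_end [([0.52, 0.083, 0.101], 0.81)]
wrist lever_root [([0.52, -0.001, 0.072], 0.86)]
```

View pics/w8.png

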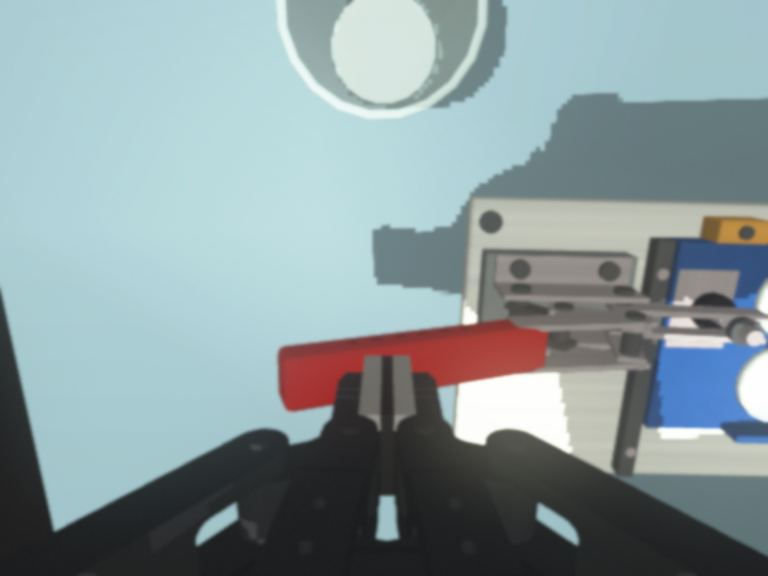

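The lever is down to about 20° and the foot is close above the wear plate at (712,305). I keep pressing down.

move_arm:
  series: [-0.2, 0, 0.5, 0, 0, 0, -1, -0.1, 0, 0.5, 0, 0, 0, -1, -0.1, 0, 0.5, 0, 0, 0, -1, 0, 0, 0.5, 0, 0, 0, -1, 0, 0, 0.5, 0, 0, 0, -1]

```text
time_s: 11.05
tool_pos: [0.5189, 0.0575, 0.0904]
tool_rot: [-0.707, 0.707, 0.001, 0.0]
contact_force: [-0.4, 0.5, -0.1]
grip_width: 0.0
```

move_arm:
  series: [0, 0, 0.5, 0, 0, 0, -1, 0, 0, 0.5, 0, 0, 0, -1, 0, 0, 0.3, 0, 0, 0, -1, 0, 0, 0, 0, 0, 0, -1]

```text
time_s: 11.38
tool_pos: [0.5188, 0.057, 0.0775]
tool_rot: [-0.707, 0.707, 0.001, -0.0]
contact_force: [-0.3, 0.7, 1.8]
grip_width: 0.0001
```

```bash
python3 -c "
from k import *
st();look('wrist','pics/w9.png');lm('wrist','lever_end','lever_root')"
```

```text
11.3833 [0.5188 0.057  0.0775] [-0.3  0.7  1.8]
wrist lever_end [([0.52, 0.089, 0.051], 0.57)]
wrist lever_root [([0.519, 0.002, 0.052], 0.91)]
```

View pics/w9.png

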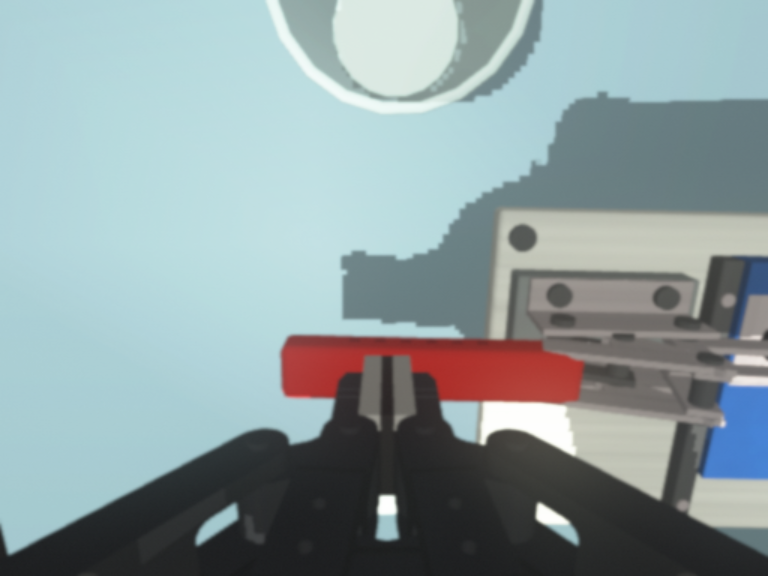

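move_arm:
  series: [0, 0, 0.3, 0, 0, 0, -1, 0, 0, 0.2, 0, 0, 0, -1, 0, 0, 0, 0, 0, 0, -1]

```text
time_s: 11.78
tool_pos: [0.5197, 0.0569, 0.074]
tool_rot: [-0.707, 0.707, -0.0, 0.001]
contact_force: [-0.6, 0.8, 9.2]
grip_width: 0.0003
```

move_arm:
  series: [0, 0, -1, 0, 0, 0, -1, 0, 0, -3, 0, 0, 0, -1, 2, 1, -4, 0, 0, 0, -1, 4, 2, -4, 0, 0, 0, -1, 4, 2, -2, 0, 0, 0, -1]

```text
time_s: 12.2
tool_pos: [0.4813, -0.0233, 0.198]
tool_rot: [0.708, -0.706, 0.002, -0.002]
contact_force: [1.5, -0.5, 0.1]
grip_width: -0.0001
```

move_arm:
  series: [2, 2, 0, 0, 0, 0, -1, 0, 0, 0, 0, 0, 0, -1, 0, 0, 0, 0, 0, 0, -1, 0, 0, 0, 0, 0, 0, -1]

```text
time_s: 12.53
tool_pos: [0.4593, -0.0432, 0.1947]
tool_rot: [-0.707, 0.708, -0.0, 0.0]
contact_force: [-0.1, 0.3, -0.4]
grip_width: -0.0001
```

```bash
python3 -c "
from k import *
st();look('wrist','pics/w10.png');lm('wrist','lever_end','lever_root','carrier','push_lip','end_stops','clamp_foot','clamp_base');look('top','pics/t10.png');lm('top','lever_end','lever_root','beaker','spare_dish');look('side','pics/s10.png');lm('side','lever_end','lever_root')"
```

```text
12.5333 [ 0.4593 -0.0432  0.1947] [-0.1  0.3 -0.4]
wrist lever_end [([0.519, 0.088, 0.052], 0.75)]
wrist lever_root [([0.519, 0.002, 0.054], 0.66)]
wrist carrier [([0.332, -0.252, -0.004], 0.96), ([0.502, -0.129, 0.006], 0.57)]
wrist push_lip [([0.323, -0.22, 0.006], 0.98), ([0.453, -0.133, 0.026], 0.55)]
wrist end_stops [([0.544, -0.136, 0.018], 0.78)]
wrist clamp_foot [([0.52, -0.088, 0.021], 0.58)]
wrist clamp_base [([0.513, -0.025, 0.026], 0.9)]
top lever_end [([0.522, 0.091, 0.054], 0.42)]
top lever_root [([0.52, 0.094, 0.055], 0.21)]
top beaker [([0.624, 0.052, -0.0], 0.6)]
top spare_dish [([0.499, -0.131, -0.001], 0.3)]
side lever_end [([0.52, 0.092, 0.057], 0.67)]
side lever_root [([0.519, 0.001, 0.057], 0.85)]
```

View pics/w10.png

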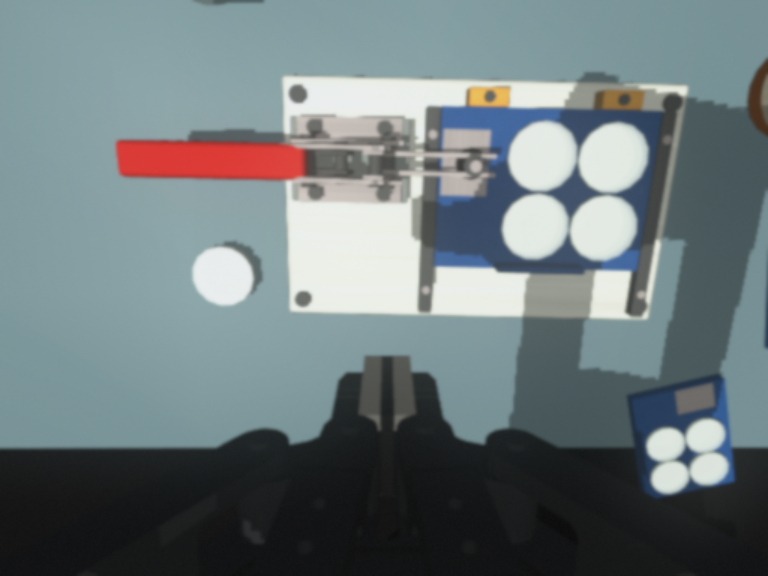

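View pics/s10.png

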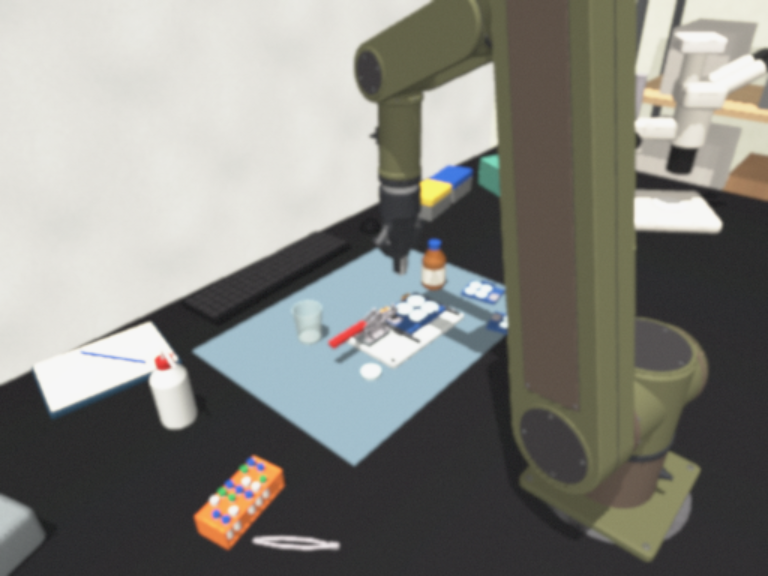

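After retreat, the lever lies level from (120,158) to (300,160), the foot sits on the wear plate at (475,165), and the carrier touches both stops at (489,97) and (620,99). The bystanders in view have not moved.

```bash
python3 -c "
from k import *
order.close_job();st()"
```

```text
the job is handed in; nothing more can be done
the job is handed in; nothing more can be done
```

I pushed the carrier home against both brass stops, then pushed the red lever over and down until it locked. I handed the job in after about 13 s of the 51 s allowed; no verdict is reported.

**Carrier:** The push stalled at tool x 0.4455 m as the force rose to 13 N. The wrist image showed the carrier touching both stops. After the clamping, the network put the carrier at about x 0.502 m, and my estimate of the home place is 0.5015 m.

**Lever:** After the tips let go, it stayed level. The networks put its end at z 52–57 mm and its root at 54–57 mm, against 55 mm when locked. The foot showed on the steel wear plate at z 21 mm. A final press met a firm stop at 9 N.

**What was not confirmed or disagreed:**
- I could not measure the lever angle or the foot force directly. I take it as locked because the lever stayed down and level.
- In the last top view the networks misplaced `spare_dish` and `lever_root`. The pictures and the other cameras contradicted both.
- The beaker was found within 3 mm of its start. The spare dish, and the other bystanders that show in the pictures, look unmoved. I never located the dish stack or the forceps by number.

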